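Build up the bonder's work holder

TASK

Build up the wire bonder's work holder on its stage plate, one part at a time from the bottom: seat the flanged base flat inside the raised round seat, lower the tall spacer ring over the base's hub, set the chuck head with its foot into the ring, and cover the head with the knobbed dust cap. Every part must sit fully down on the one below and upright, and be let go before the next is fetched. Leave the low spacer ring where it lies.

Things in the scene. Friction and masses are not known exactly. Their poses are not given: they have to be found in the camera images.
- stage_seat (a point): Seat of the stage plate, fixed: a square bright plate 150 mm wide on a white 160 mm base, its top 18 mm above the table. On it stands a dark raised ring, outside 120 mm, inside 108 mm, 6 mm high. This point is the centre of the plate's top inside the ring; z up.
- base_hub (a point): Loose aluminium base: flat round flange 100 mm across and 12 mm thick (six dark screw holes round it) with a solid hub 34 mm across rising 32 mm above it (44 mm in all). Grip it by the hub. This point is on the axis, 33 mm above its underside, 11 mm below the hub's top and 21 mm above the flange; z up along the axis. Goes into the seat, flat on the plate. About 0.3 kg.
- tall_ring_mid (a point): Loose tall steel spacer ring, a tube of outside 58 mm, bore 42 mm, height 44 mm, standing upright; this point is its centre, 22 mm above its underside; z along the axis. Goes over the hub to rest on the flange (its top is then 12 mm above the hub's). About 0.16 kg.
- low_ring_mid (a point): Loose low steel spacer ring, outside 70 mm, bore 42 mm, height only 20 mm; this point is its centre, 10 mm up. Not wanted: it stays where it lies.
- head_mid (a point): Loose chuck head: white round body 54 mm across and 30 mm high with a small dark square on its flat top, standing on a steel foot 34 mm across and 8 mm high (38 mm in all). This point is the centre of the white body, 23 mm above the foot's underside and 15 mm above the body's; z up. The foot goes into the tall ring's bore until the body rests on the ring. About 0.22 kg.
- cap_knob (a point): Loose aluminium dust cap, standing mouth down: outside 68 mm, inside 62 mm, inside depth 18 mm, roof 4 mm thick (22 mm to the roof's top), with a plain knob 18 mm across rising 32 mm above the roof (54 mm in all). This point is on the knob's axis, 44 mm above the rim, 22 mm above the roof's top and 10 mm below the knob's top; z up. Goes over the head until the inside of its roof rests on the head's top. About 0.12 kg.
Not all that is in view belongs to the job. Leave any blue or red look-alike of the part that bears tall_ring_mid alone.

How it is judged:
By the outcome, as a careful person would: the job done as asked, in the order asked, and still so for the second after the job is handed in, with the robot touching nothing.
It also fails if it takes over 115 s, if anything falls off the work surface, if the arm or the gripper's body presses on something with over 40 N, if the wrist force passes 120 N, or if a joint passes its speed limit or range.

ROBOT

A 7-joint arm with a two-finger parallel gripper is mounted at the origin on the work surface. World frame = base frame: x ahead of the robot, y to its left, z up, the work surface at z = 0. Lengths are in m, angles in rad, forces in N, time in s.
With the tool pointing down it reaches from about 0.35 to 0.9 m from the base axis. Payload 19.9 kg.
Tool frame: the origin (TCP) lies midway between the tips of the shut fingers; the grasp point (between the pads) lies 19 mm behind it (tcp_to_grasp is the distance from the TCP to the grasp point, in m); z points along the fingers, y is the line along which they close (so a half turn about z gives the same grasp; the last joint's range is limited). The gripper opens to 85 mm and grips with 20 to 120 N. Pads are 22 mm wide; open, the fingers measure 114 mm over their backs; the gripper's body (76 mm by 85 mm) begins 54 mm behind the grasp point. The pads swing forward as they close: fully open they stand 13 mm farther back than shut.
Start: joints at [-1.218, 0.417, -0.01, 1.614, 0.005, 1.111, -0.053], TCP at [0.24, 0.577, 0.231] pointing down, gripper open.
Joint ranges: [-2.81, 2.81], [-0.39, 2.02], [-1.27, 1.25], [0.06, 2.57], [-1.19, 4.33], [0.19, 2], [-2.82, 2.82]. Speed limits (rad/s): [1.89, 1.89, 2.39, 2.39, 3.01, 3.01, 3.01].

INTERFACE

Orientations are given as a unit quaternion [x, y, z, w].
In Python, from bench import get_state, capture, get_calibration, sign_off, recognise, tcp_to_grasp gives the robot as it stands. The module is installed in compiled form; this text tells all that it offers.
- The arm moves only by the tool carry_out, never from a script. Its argument "rows" is a list of rows, each an object of numbers: "hand": the opening, from 0 (shut) to 1 (fully open); "dx", "dy", "dz": the shift along the tool's x, y, z in m; "turn": the turn about the tool's z in degrees. A call has 1 to 10 rows; each row is the pose to reach, as a shift and turn from the pose commanded when the call began, along the tool's axes at that moment; what a row does not reach only later rows make up. A row lasts 1/8 s, in which the tool goes at most 62.5 mm and 10.7 degrees, less where a joint would pass 70% of its speed; a pose out of reach is approached as far as the arm can. A call with a gripper value outside its range is refused whole. The fingers move at their own pace and stop on an object; "grip_force" is the grip in N (left out, the last holds). Time passes only in rows, so rows that repeat a pose let the fingers close. It gives the time, the measured TCP pose, the force, the opening and the grip force at its end, in the units of the state.
- get_state(): the state, without advancing time (a new reading comes with each control period).
- capture(name): name is "scene" or "top"; returns (picture, depth): 420x560x3 uint8, red, green, blue; 420x560 float32, m along the optical axis (not along the pixel's ray), 0 where there is no reading.
- get_calibration(name): a dict with "K" (3x3 intrinsics, pixels), "rvec" (rotation vector, rad) and "tvec" (3), from world to camera coordinates, as OpenCV has them. Camera axes: x right, y down, z forward; pixel columns grow to the right and rows downward; lengths in m; the calibration is good to about 2 mm. A picture is of the moment at which its call begins. get_calibration takes no time and is no camera call.
- sign_off(): hands the job in; it is judged then, once.
Trained networks look in the newest picture that a camera, given by its name, has taken for a name from the list of things; names that differ only in an ending like _2 or _b are one class to them, and where a whole thing is asked for, a point or a joint stands for the part that bears it (a point fixed in the world has none). Each returns a list of dicts, best first, with "conf" (0 to 1); they miss things now and then, are a little off and sometimes report something else, mostly with a low value. They report only what shows in the picture. A call takes as long as a camera call. They do not tell look-alikes from the thing itself.
- recognise(camera, name): "xyz" ([x, y, z] in m, in world coordinates, good to about 4 mm: the middle of the surface that is visible of it).
The state is a dict: "time": time; "joint_pos": joint angles; "joint_velocities": joint speeds; "joint_efforts": joint torques, N m; "tcp_pos": TCP position; "ee_rot": TCP orientation; "ft_force": force on the tool from outside, world axes, zero at the start; "ft_torque": the same for the moment, N m; "width": finger opening in m; "finger_force": force on a finger pad.
Only numpy, scipy, OpenCV 4.12 (cv2) and the standard library are available. Lean on these libraries where they do the work, as an engineer would, in place of code of your own. Each camera call takes 0.05 s, during which the arm holds its last target. There are 200 camera calls.

## Working session

There is one attempt and no reset: what is moved stays moved. The work goes in short steps, Python scripts to look and compute and a tool call to move; the robot and the scene stay as the last step left them, time stands still between calls to the robot, and variables do not carry over. Pictures are saved under pics/ and viewed, at most 17 in all, crops included, and the job is handed in when it is done.

Besides the shell and the picture viewer there is one more tool, called after "Call:" by a JSON object that holds its "name" and its "arguments", one argument or row to a line. carry_out: Moves the arm, as the interface text tells. Its arguments: {"type":"object","properties":{"rows":{"type":"array"},"grip_force":{"type":"number"}},"required":["rows"]}

```bash
mkdir -p pics
cat > h.py <<'E'
import numpy as np, cv2
from bench import *
from scipy.spatial.transform import Rotation as R
def cloud(name):
    p,d=capture(name); c=get_calibration(name); K=np.array(c['K']); Rm=cv2.Rodrigues(np.array(c['rvec'],float))[0]; t=np.array(c['tvec']).ravel()
    v,u=np.mgrid[:420,:560]; X=np.stack([(u-K[0,2])/K[0,0]*d,(v-K[1,2])/K[1,1]*d,d],-1)
    return p,d,(X-t)@Rm
def proj(name,x):
    c=get_calibration(name); return cv2.projectPoints(np.array([x],float),np.array(c['rvec'],float),np.array(c['tvec'],float),np.array(c['K'],float),None)[0].ravel().round(0)
def save(p,f,s=None):
    p=p[...,::-1]
    if s: p=p[s[1]:s[3],s[0]:s[2]]; p=cv2.resize(p,None,fx=s[4],fy=s[4])
    cv2.imwrite('pics/'+f,p)
def st():
    s=get_state(); print(s['time'],np.round(s['tcp_pos'],4),np.round(R.from_quat(s['ee_rot']).as_matrix(),3).tolist(),s['width'],np.round(s['ft_force'],1))
E
python3 - <<'E'
from h import *
st(); print(tcp_to_grasp)
for n in('scene','top'):
    p,d,X=cloud(n); save(p,n+'0.png'); print(n,get_calibration(n)['K'])
    for k in('stage_seat','base_hub','tall_ring_mid','low_ring_mid','head_mid','cap_knob'):
        for r in recognise(n,k): print(k,round(r['conf'],2),np.round(r['xyz'],3),proj(n,r['xyz']))
E
```

```text
0.0 [0.2397 0.5768 0.2307] [[-0.923, 0.384, -0.0], [0.384, 0.923, -0.001], [-0.0, -0.001, -1.0]] 0.08556563214436204 [0.1 0.7 0.7]
0.0187
scene [[527.12113777   0.         275.7634957 ]
 [  0.         527.12113777 217.25037437]
 [  0.           0.           1.        ]]
stage_seat 0.93 [0.591 0.018 0.014] [297. 244.]
base_hub 0.9 [ 0.468 -0.259  0.015] [173. 272.]
tall_ring_mid 0.84 [ 0.604 -0.406  0.033] [150. 331.]
tall_ring_mid 0.72 [ 0.598 -0.305  0.032] [190. 305.]
tall_ring_mid 0.65 [ 0.696 -0.321  0.03 ] [215. 334.]
low_ring_mid 0.79 [0.638 0.254 0.017] [372. 213.]
head_mid 0.51 [0.492 0.405 0.034] [364. 170.]
cap_knob 0.83 [0.44  0.256 0.021] [316. 185.]
top [[435.78801467   0.         288.811927  ]
 [  0.         435.78801467 202.03689689]
 [  0.           0.           1.        ]]
stage_seat 0.6 [0.571 0.042 0.017] [281. 194.]
base_hub 0.8 [ 0.448 -0.24   0.01 ] [375. 236.]
tall_ring_mid 0.67 [ 0.593 -0.399  0.042] [431. 188.]
tall_ring_mid 0.64 [ 0.685 -0.313  0.044] [402. 156.]
tall_ring_mid 0.59 [ 0.583 -0.306  0.044] [399. 191.]
low_ring_mid 0.6 [0.635 0.26  0.018] [209. 172.]
head_mid 0.71 [0.488 0.414 0.037] [154. 219.]
cap_knob 0.86 [0.431 0.265 0.023] [205. 239.]
```

View pics/scene0.png

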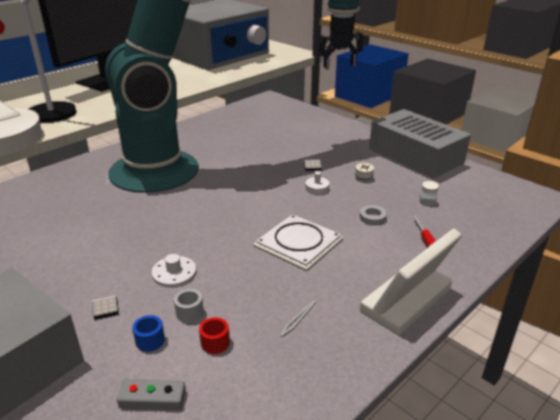

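View pics/top0.png

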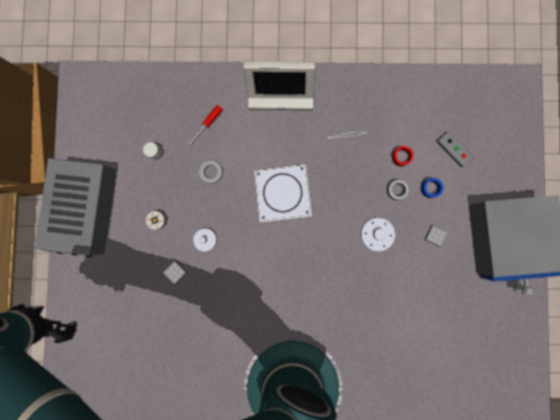

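The scene view shows the base at (173,270), and tall-ring candidates grey (190,305), blue (149,332) and red (214,335); I choose grey. The low ring is at (372,213), the cap at (317,184) and the seat at (298,240). There are two head candidates, (364,170) and (430,192). In the top view they are at (155,220) and (151,150), so I'll check those in a crop.

Run:
```python
from h import *
p,d,X=cloud('scene'); q,e,Y=cloud('top')
a=cv2.resize(p[150:225,300:450],(800,400),interpolation=cv2.INTER_CUBIC)
b=cv2.resize(q[130:250,130:250],(200,200),interpolation=cv2.INTER_CUBIC)
c=cv2.resize(q[140:260,350:450],(200,200),interpolation=cv2.INTER_CUBIC)
g=cv2.resize(p[250:350,120:240],(240,200),interpolation=cv2.INTER_CUBIC)
save(np.vstack([a,np.hstack([b,c,g,np.zeros((200,160,3),np.uint8)])]),'crop1.png')
# cluster measured heights from both cameras
from scipy.ndimage import label
for n,Z in(('scene',X),('top',Y)):
  dd=d if n=='scene' else e
  for nm,c in dict(seat=(.58,.03),base=(.458,-.25),ring=(.592,-.305),low=(.637,.257),headA=(.49,.41),headB=(.70,.42),cap=(.435,.26)).items():
    m=(dd>0)&(np.hypot(Z[...,0]-c[0],Z[...,1]-c[1])<.1)&(Z[...,2]>.006)&(Z[...,2]<.1)
    if m.sum()<10: print(n,nm,'none'); continue
    P=Z[m]; print(n,nm,m.sum(),'z',np.percentile(P[:,2],[5,50,90,99]).round(3),'x',np.percentile(P[:,0],[1,50,99]).round(3),'y',np.percentile(P[:,1],[1,50,99]).round(3))
```

```text
scene seat 2546 z [0.009 0.017 0.021 0.025] x [0.503 0.588 0.659] y [-0.046  0.024  0.111]
scene base 1034 z [0.008 0.012 0.041 0.045] x [0.411 0.467 0.505] y [-0.298 -0.258 -0.204]
scene ring 1546 z [0.009 0.031 0.043 0.045] x [0.502 0.606 0.688] y [-0.402 -0.316 -0.271]
scene low 354 z [0.007 0.018 0.021 0.023] x [0.606 0.641 0.672] y [0.22  0.25  0.288]
scene headA 276 z [0.012 0.034 0.039 0.04 ] x [0.463 0.496 0.516] y [0.384 0.401 0.437]
scene headB 369 z [0.01  0.035 0.055 0.057] x [0.676 0.703 0.721] y [0.378 0.415 0.447]
scene cap 354 z [0.008 0.021 0.042 0.054] x [0.402 0.439 0.466] y [0.231 0.259 0.296]
top seat 2625 z [0.01  0.017 0.021 0.026] x [0.495 0.573 0.653] y [-0.041  0.035  0.116]
top base 887 z [0.007 0.012 0.04  0.046] x [0.407 0.454 0.503] y [-0.298 -0.247 -0.2  ]
top ring 526 z [0.007 0.04  0.045 0.048] x [0.555 0.597 0.688] y [-0.399 -0.317 -0.27 ]
top low 300 z [0.01  0.018 0.022 0.025] x [0.6   0.634 0.667] y [0.223 0.257 0.291]
top headA 308 z [0.014 0.036 0.04  0.042] x [0.459 0.485 0.522] y [0.387 0.41  0.44 ]
top headB 277 z [0.01  0.052 0.056 0.058] x [0.666 0.689 0.72 ] y [0.324 0.422 0.45 ]
top cap 424 z [0.015 0.021 0.026 0.055] x [0.396 0.429 0.461] y [0.235 0.265 0.301]
```

View pics/crop1.png

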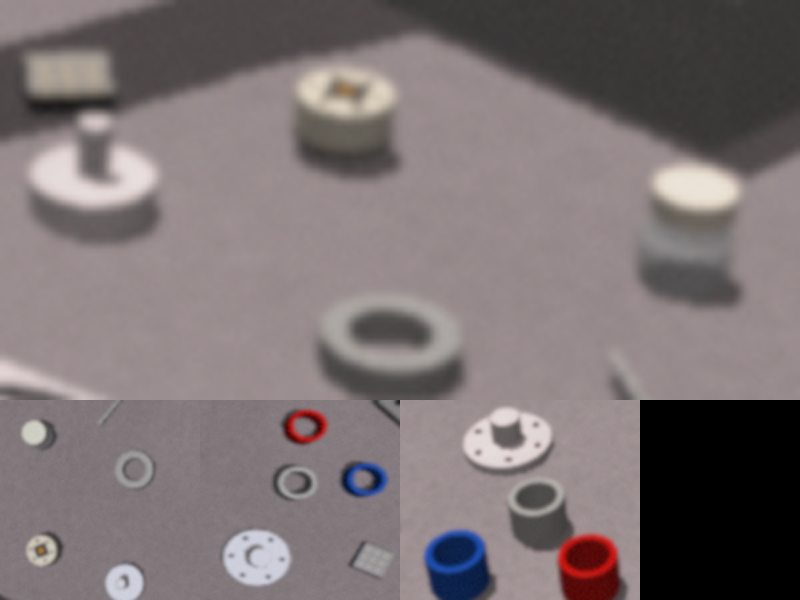

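Head is at scene (364,170) / top (155,220): it has the dark square on top and stands 38 mm high. The other one is a jar, 56 mm high. Grey ring confirmed.

Next: accurate centres from the top-surface hulls.

```bash
cat >> h.py <<'E'
def centre(P,dark=None):
    # min enclosing circle & hull centroid of xy points
    h=cv2.convexHull((P[:,:2]*1000).astype(np.float32)); m=cv2.moments(h); (c,r)=cv2.minEnclosingCircle(h)
    return np.array([m['m10'],m['m01']])/m['m00'],np.sqrt(m['m00']/np.pi)
def find(cam,c,zl,zh,rad,pxz=None):
    p,d,Z=cam
    m=(d>0)&(np.hypot(Z[...,0]-c[0],Z[...,1]-c[1])<rad)&(Z[...,2]>zl)&(Z[...,2]<zh)
    if pxz is not None: m&=p.max(-1)<pxz
    n,l,s,_=cv2.connectedComponentsWithStats(m.astype(np.uint8),connectivity=8)
    if n>1 and pxz is None: m=l==1+np.argmax(s[1:,4])
    if m.sum()<5: return None
    cc,r=centre(Z[m]); return cc.round(1),round(r,1),m.sum(),np.median(Z[m][:,2]).round(4)
E
python3 - <<'E'
from h import *
for n in('scene','top'):
    C=cloud(n); print(n)
    p,d,Z=C; q=np.hypot(Z[...,0]-.577,Z[...,1]-.035)
    print(np.percentile(p.max(-1)[(d>0)&(q<.075)&(Z[...,2]>.012)],[1,5,10,20,50,90]))
    for nm,a in dict(seat=((.577,.035),.012,.03,.068,130),plate=((.577,.035),.012,.03,.12),flange=((.455,-.25),.006,.06,.065),hub=((.455,-.25),.036,.06,.03),ring=((.59,-.306),.036,.06,.045),head=((.488,.41),.031,.06,.04),cap=((.432,.266),.017,.03,.06),knob=((.432,.266),.035,.07,.06)).items(): print(nm,find(C,*a))
E
```

```text
scene
[ 97.  106.  124.9 162.  225.  230. ]
seat (array([577.6,  36.3]), np.float64(58.6), np.int64(189), np.float64(0.0224))
plate (array([577.8,  36.3]), np.float64(86.5), np.int64(2287), np.float64(0.0175))
flange (array([ 458.3, -251.3]), np.float64(49.4), np.int64(1033), np.float64(0.0114))
hub (array([ 457.5, -250.5]), np.float64(16.6), np.int64(136), np.float64(0.0425))
ring (array([ 589.3, -305. ]), np.float64(28.7), np.int64(307), np.float64(0.042))
head (array([487.7, 412.3]), np.float64(27.7), np.int64(157), np.float64(0.037))
cap (array([432.8, 264.8]), np.float64(33.6), np.int64(214), np.float64(0.0214))
knob (array([433.6, 264.4]), np.float64(8.5), np.int64(47), np.float64(0.0467))
top
[119.  129.  145.  185.2 218.  220. ]
seat (array([574.3,  37. ]), np.float64(57.1), np.int64(105), np.float64(0.0227))
plate (array([572.2,  37.2]), np.float64(87.1), np.int64(2438), np.float64(0.0173))
flange (array([ 453.7, -248.7]), np.float64(49.1), np.int64(868), np.float64(0.0117))
hub (array([ 453.3, -248.5]), np.float64(16.0), np.int64(108), np.float64(0.0434))
ring (array([ 585.8, -302.8]), np.float64(28.3), np.int64(161), np.float64(0.0429))
head (array([484.4, 414.1]), np.float64(26.1), np.int64(255), np.float64(0.037))
cap (array([428.9, 267.4]), np.float64(33.1), np.int64(332), np.float64(0.0208))
knob (array([428.3, 267.6]), np.float64(8.0), np.int64(35), np.float64(0.052))
```

Call:
{"name": "carry_out", "arguments": {
  "rows": [
    {"dx": -0.385,"dy": -0.248,"dz": 0,"turn": 22.4,"hand": 1},
    {"dx": -0.385,"dy": -0.248,"dz": 0,"turn": 22.4,"hand": 1},
    {"dx": -0.385,"dy": -0.248,"dz": 0,"turn": 22.4,"hand": 1},
    {"dx": -0.385,"dy": -0.248,"dz": 0,"turn": 22.4,"hand": 1},
    {"dx": -0.385,"dy": -0.248,"dz": 0,"turn": 22.4,"hand": 1},
    {"dx": -0.385,"dy": -0.248,"dz": 0,"turn": 22.4,"hand": 1},
    {"dx": -0.385,"dy": -0.248,"dz": 0,"turn": 22.4,"hand": 1},
    {"dx": -0.385,"dy": -0.248,"dz": 0,"turn": 22.4,"hand": 1},
    {"dx": -0.385,"dy": -0.248,"dz": 0,"turn": 22.4,"hand": 1}
  ]
}}

```text
time: 2.02
tcp_pos: [0.5009, 0.1989, 0.2313]
ee_rot: [0.384, 0.923, -0.0, 0.0]
ft_force: [-0.6, 0.6, 0.4]
width: 0.0852
finger_force: 0.0
```

Call:
{"name": "carry_out", "arguments": {
  "rows": [
    {"dx": -0.287,"dy": -0.349,"dz": 0.1,"hand": 1},
    {"dx": -0.287,"dy": -0.349,"dz": 0.1,"hand": 1},
    {"dx": -0.287,"dy": -0.349,"dz": 0.1,"hand": 1},
    {"dx": -0.287,"dy": -0.349,"dz": 0.1,"hand": 1},
    {"dx": -0.287,"dy": -0.349,"dz": 0.1,"hand": 1},
    {"dx": -0.287,"dy": -0.349,"dz": 0.1,"hand": 1},
    {"dx": -0.287,"dy": -0.349,"dz": 0.1,"hand": 1},
    {"dx": -0.287,"dy": -0.349,"dz": 0.1,"hand": 1},
    {"dx": -0.287,"dy": -0.349,"dz": 0.1,"hand": 1}
  ]
}}

```text
schema error: expected keys hand, dx, dy, dz, turn
```

```bash
cat >> h.py <<'E'
def to(x,y,z):
    s=get_state(); M=R.from_quat(s['ee_rot']).as_matrix(); print('TCP',np.round(s['tcp_pos'],4),'F',np.round(s['ft_force'],1),'shift',np.round(M.T@(np.array([x,y,z])-s['tcp_pos']),4))
E
python3 - <<'E'
from h import *
to(.4557,-.2498,.018)
p,d,Z=cloud('scene'); save(p,'a1.png',(90,180,290,330,4))
s=get_state(); print(proj('scene',s['tcp_pos']))
E
```

```text
TCP [0.5009 0.1989 0.2313] F [-0.6  0.6  0.4] shift [-0.286  -0.3486  0.2135]
[323. 128.]
```

View pics/a1.png

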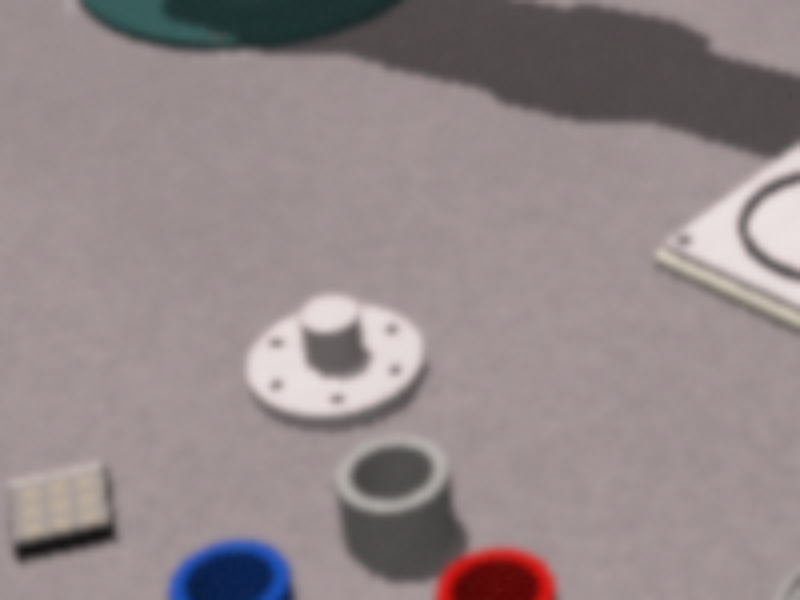

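The turn key is required, so that move was refused and the arm did not travel. The crop shows the base untouched, hub top at crop (332,312).

Call:
{"name": "carry_out", "arguments": {
  "rows": [
    {"dx": -0.286,"dy": -0.349,"dz": 0.1,"turn": 0,"hand": 1},
    {"dx": -0.286,"dy": -0.349,"dz": 0.1,"turn": 0,"hand": 1},
    {"dx": -0.286,"dy": -0.349,"dz": 0.1,"turn": 0,"hand": 1},
    {"dx": -0.286,"dy": -0.349,"dz": 0.1,"turn": 0,"hand": 1},
    {"dx": -0.286,"dy": -0.349,"dz": 0.1,"turn": 0,"hand": 1},
    {"dx": -0.286,"dy": -0.349,"dz": 0.1,"turn": 0,"hand": 1},
    {"dx": -0.286,"dy": -0.349,"dz": 0.1,"turn": 0,"hand": 1},
    {"dx": -0.286,"dy": -0.349,"dz": 0.1,"turn": 0,"hand": 1},
    {"dx": -0.286,"dy": -0.349,"dz": 0.1,"turn": 0,"hand": 1}
  ]
}}

```text
time: 3.2
tcp_pos: [0.4557, -0.2491, 0.1309]
ee_rot: [0.383, 0.924, -0.0, -0.0]
ft_force: [0.6, -0.2, 0.3]
width: 0.0858
finger_force: 0.0
```

Run:
```python
from h import *
to(.4557,-.2498,.018)
p,d,Z=cloud('scene'); save(p,'a2.png',(90,180,290,330,4))
s=get_state(); print(proj('scene',s['tcp_pos']))
```

```text
TCP [ 0.4557 -0.2491  0.1309] F [ 0.6 -0.2  0.3] shift [-0.0006 -0.0004  0.1129]
[168. 225.]
```

View pics/a2.png

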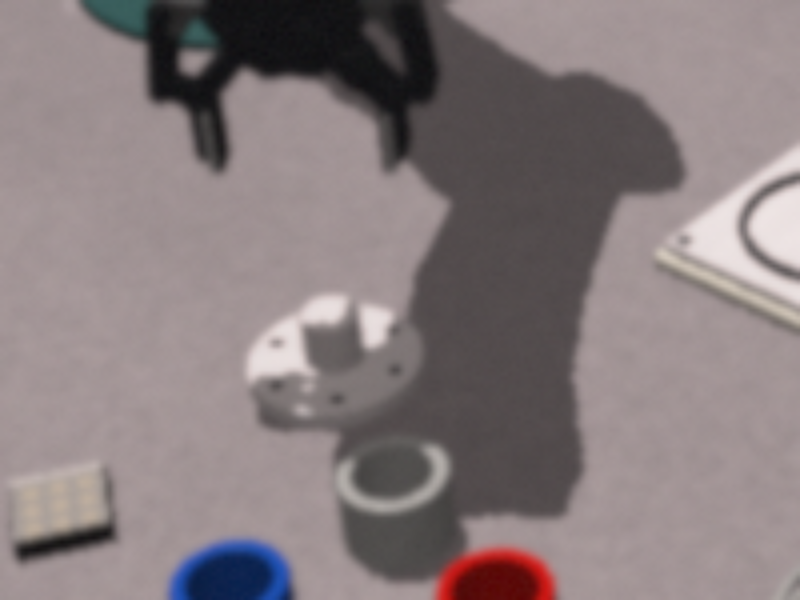

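The open gripper's tips are at crop (215,165) and (393,165), straddling the hub axis. Descend and close.

Call:
{"name": "carry_out", "arguments": {
  "rows": [
    {"dx": 0,"dy": 0,"dz": 0.05,"turn": 0,"hand": 1},
    {"dx": 0,"dy": 0,"dz": 0.08,"turn": 0,"hand": 1},
    {"dx": 0,"dy": 0,"dz": 0.1,"turn": 0,"hand": 1},
    {"dx": 0,"dy": 0,"dz": 0.113,"turn": 0,"hand": 1},
    {"dx": 0,"dy": 0,"dz": 0.113,"turn": 0,"hand": 1},
    {"dx": 0,"dy": 0,"dz": 0.113,"turn": 0,"hand": 0},
    {"dx": 0,"dy": 0,"dz": 0.113,"turn": 0,"hand": 0},
    {"dx": 0,"dy": 0,"dz": 0.113,"turn": 0,"hand": 0},
    {"dx": 0,"dy": 0,"dz": 0.113,"turn": 0,"hand": 0},
    {"dx": 0,"dy": 0,"dz": 0.113,"turn": 0,"hand": 0}
  ],
  "grip_force": 60
}}

```text
time: 4.5
tcp_pos: [0.4562, -0.2487, 0.019]
ee_rot: [0.382, 0.924, 0.0, 0.0]
ft_force: [-2.4, 2.4, 12.6]
width: 0.032
finger_force: 58.4
```

Call:
{"name": "carry_out", "arguments": {
  "rows": [
    {"dx": 0,"dy": 0,"dz": -0.02,"turn": 0,"hand": 0},
    {"dx": 0,"dy": 0,"dz": -0.06,"turn": 0,"hand": 0},
    {"dx": 0,"dy": 0,"dz": -0.09,"turn": 0,"hand": 0},
    {"dx": 0,"dy": 0,"dz": -0.09,"turn": 0,"hand": 0}
  ]
}}

```text
time: 5.0
tcp_pos: [0.4569, -0.2489, 0.1101]
ee_rot: [0.382, 0.924, 0.0, 0.002]
ft_force: [0.4, -0.2, -2.2]
width: 0.0324
finger_force: 60.3
```

Run:
```python
from h import *
st()
p,d,Z=C=cloud('scene'); save(p,'a3.png',(90,150,290,300,4))
t=get_state()['tcp_pos']
for n in('scene','top'):
  C=cloud(n)
  p,d,Z=C
  m=(d>0)&(np.hypot(Z[...,0]-t[0],Z[...,1]-t[1])<.08)&(p.max(-1)>120)&(Z[...,2]>.06)&(Z[...,2]<.13)
  P=Z[m]; print(n,m.sum(),centre(P),np.median(P[:,2]), np.linalg.lstsq(np.c_[P[:,:2],np.ones(len(P))],P[:,2],rcond=None)[0])
```

```text
5.0 [ 0.4569 -0.2489  0.1101] [[-0.708, 0.707, 0.003], [0.707, 0.708, -0.001], [-0.003, 0.002, -1.0]] 0.03244788220742793 [ 0.4 -0.2 -2.2]
scene 574 (array([ 460.24902684, -252.26114733]), np.float64(47.767900633698886)) 0.10042032131052675 [-0.04885386  0.02799764  0.13015723]
top 159 (array([ 461.28691264, -219.51436379]), np.float64(23.57847730592198)) 0.09978915286641564 [ 0.02425756 -0.02574652  0.08346546]
```

View pics/a3.png

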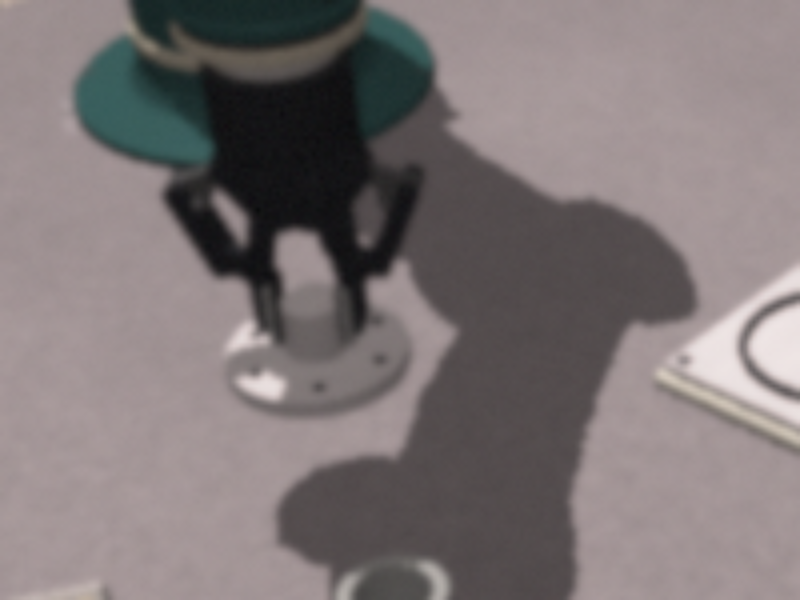

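Call:
{"name": "carry_out", "arguments": {
  "rows": [
    {"dx": 0.02,"dy": 0.047,"dz": 0,"turn": 0,"hand": 0},
    {"dx": 0.043,"dy": 0.103,"dz": 0,"turn": 0,"hand": 0},
    {"dx": 0.066,"dy": 0.158,"dz": 0,"turn": 0,"hand": 0},
    {"dx": 0.088,"dy": 0.212,"dz": 0,"turn": 0,"hand": 0},
    {"dx": 0.105,"dy": 0.252,"dz": 0.01,"turn": 0,"hand": 0},
    {"dx": 0.116,"dy": 0.278,"dz": 0.02,"turn": 0,"hand": 0},
    {"dx": 0.12,"dy": 0.287,"dz": 0.03,"turn": 0,"hand": 0},
    {"dx": 0.12,"dy": 0.287,"dz": 0.03,"turn": 0,"hand": 0}
  ]
}}

```text
time: 6.15
tcp_pos: [0.5728, 0.0388, 0.0767]
ee_rot: [0.382, 0.924, -0.001, -0.001]
ft_force: [0.0, -0.4, -3.1]
width: 0.0325
finger_force: 60.6
```

Run:
```python
from h import *
to(.5755,.0387,.018+.0175)
for n in('scene','top'):
  p,d,Z=cloud(n); save(p,'b_'+n+'.png',(220,170,380,290,5) if n=='scene' else (220,120,380,240,4))
  t=get_state()['tcp_pos']
  m=(d>0)&(np.hypot(Z[...,0]-t[0],Z[...,1]-t[1])<.065)&(p.max(-1)>70)&(Z[...,2]>.057)&(Z[...,2]<.085)
  if m.sum()>20: print(n,m.sum(),centre(Z[m]),np.median(Z[m][:,2]))
  print(find((p,d,Z),(.577,.035),.012,.03,.12))
```

```text
TCP [0.5728 0.0388 0.0767] F [ 0.  -0.4 -3.1] shift [-0.002   0.0019  0.0412]
scene 702 (array([575.94879186,  34.92589099]), np.float64(48.594673381989814)) 0.06873368858136093
(array([585.9,  29. ]), np.float64(80.9), np.int64(1764), np.float64(0.0175))
(array([540.7, -27.4]), np.float64(27.7), np.int64(232), np.float64(0.0166))
```

View pics/b_scene.png

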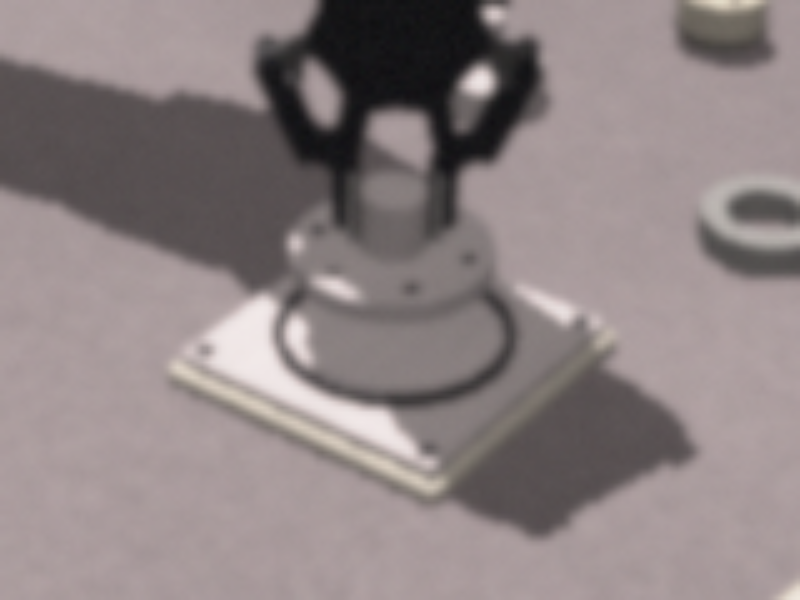

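Call:
{"name": "carry_out", "arguments": {
  "rows": [
    {"dx": -0.001,"dy": 0.002,"dz": 0.015,"turn": 0,"hand": 0},
    {"dx": -0.001,"dy": 0.002,"dz": 0.028,"turn": 0,"hand": 0},
    {"dx": -0.001,"dy": 0.002,"dz": 0.034,"turn": 0,"hand": 0},
    {"dx": -0.001,"dy": 0.002,"dz": 0.037,"turn": 0,"hand": 0},
    {"dx": -0.001,"dy": 0.002,"dz": 0.039,"turn": 0,"hand": 0},
    {"dx": -0.001,"dy": 0.002,"dz": 0.039,"turn": 0,"hand": 0}
  ]
}}

```text
time: 7.0
tcp_pos: [0.576, 0.0399, 0.0394]
ee_rot: [0.382, 0.924, 0.0, 0.0]
ft_force: [0.9, 0.2, -3.1]
width: 0.032
finger_force: 60.6
```

Run:
```python
from h import *
to(.5748,.0397,.036)
p,d,Z=cloud('scene'); t=get_state()['tcp_pos']
m=(d>0)&(np.hypot(Z[...,0]-t[0],Z[...,1]-t[1])<.05)&(p.max(-1)>70)&(Z[...,2]>.025)&(Z[...,2]<.045)
print(centre(Z[m]),np.median(Z[m][:,2]))
```

```text
TCP [0.576  0.0399 0.0394] F [ 0.9  0.2 -3.1] shift [ 0.0007 -0.001   0.0034]
(array([579.50692841,  35.93769073]), np.float64(46.038203679735666)) 0.0318238398207518
```

Call:
{"name": "carry_out", "arguments": {
  "rows": [
    {"dx": 0,"dy": 0,"dz": 0.001,"turn": 0,"hand": 0},
    {"dx": 0,"dy": 0,"dz": 0.002,"turn": 0,"hand": 0},
    {"dx": 0,"dy": 0,"dz": 0.003,"turn": 0,"hand": 0},
    {"dx": 0,"dy": 0,"dz": 0.003,"turn": 0,"hand": 0}
  ]
}}

```text
time: 7.55
tcp_pos: [0.576, 0.04, 0.0371]
ee_rot: [0.382, 0.924, 0.0, -0.0]
ft_force: [-6.7, 0.1, 14.6]
width: 0.0324
finger_force: 62.5
```

TCP height minus grip height puts the underside at 18 mm, so it's seated. Release and rise.

Call:
{"name": "carry_out", "arguments": {
  "rows": [
    {"dx": 0,"dy": 0,"dz": -0.001,"turn": 0,"hand": 0.4},
    {"dx": 0,"dy": 0,"dz": -0.001,"turn": 0,"hand": 1},
    {"dx": 0,"dy": 0,"dz": -0.001,"turn": 0,"hand": 1},
    {"dx": 0,"dy": 0,"dz": -0.001,"turn": 0,"hand": 1},
    {"dx": 0,"dy": 0,"dz": -0.05,"turn": 0,"hand": 1},
    {"dx": 0,"dy": 0,"dz": -0.11,"turn": 0,"hand": 1},
    {"dx": -0.09,"dy": -0.09,"dz": -0.11,"turn": 0,"hand": 1},
    {"dx": -0.09,"dy": -0.09,"dz": -0.11,"turn": 0,"hand": 1},
    {"dx": -0.09,"dy": -0.09,"dz": -0.11,"turn": 0,"hand": 1}
  ]
}}

```text
time: 8.68
tcp_pos: [0.5753, -0.0928, 0.1467]
ee_rot: [0.386, 0.923, -0.001, 0.001]
ft_force: [-0.3, 1.8, -0.3]
width: 0.0853
finger_force: 0.0
```

Run:
```python
from h import *
for n in('scene','top'):
    C=cloud(n); print(n)
    if n=='scene': save(C[0],'c1.png',(220,170,380,290,5))
    for nm,a in dict(plate=((.577,.035),.012,.023,.12),fl=((.577,.035),.0265,.07,.065),hub=((.577,.035),.05,.08,.03),ring=((.59,-.306),.036,.06,.045)).items(): print(nm,find(C,*a))
    p,d,Z=C; c=(.577,.035); q=np.hypot(Z[...,0]-c[0],Z[...,1]-c[1]); m=(d>0)&(q>.024)&(q<.045)
    P=Z[m]; print('plane',np.linalg.lstsq(np.c_[P[:,:2]-c,np.ones(len(P))],P[:,2],rcond=None)[0])
to(.5875,-.3039,.011)
```

```text
scene
plate (array([577.8,  36.7]), np.float64(86.9), np.int64(1354), np.float64(0.0175))
fl (array([577.2,  37. ]), np.float64(49.4), np.int64(797), np.float64(0.0302))
hub (array([577.6,  36.8]), np.float64(17.1), np.int64(133), np.float64(0.0602))
ring (array([ 588.9, -304.7]), np.float64(29.0), np.int64(306), np.float64(0.0422))
plane [-0.01308222  0.02684791  0.02904152]
top
plate (array([576.3,  46.1]), np.float64(81.9), np.int64(1230), np.float64(0.0172))
fl (array([573.1,  40.4]), np.float64(49.2), np.int64(739), np.float64(0.0299))
hub (array([573.1,  39.8]), np.float64(15.9), np.int64(108), np.float64(0.061))
ring (array([ 585.8, -302.8]), np.float64(28.3), np.int64(160), np.float64(0.0422))
plane [-0.01014457 -0.00270335  0.02875951]
TCP [ 0.5759 -0.0879  0.1463] F [0.3 0.5 1. ] shift [-0.161  -0.1444  0.1353]
```

View pics/c1.png

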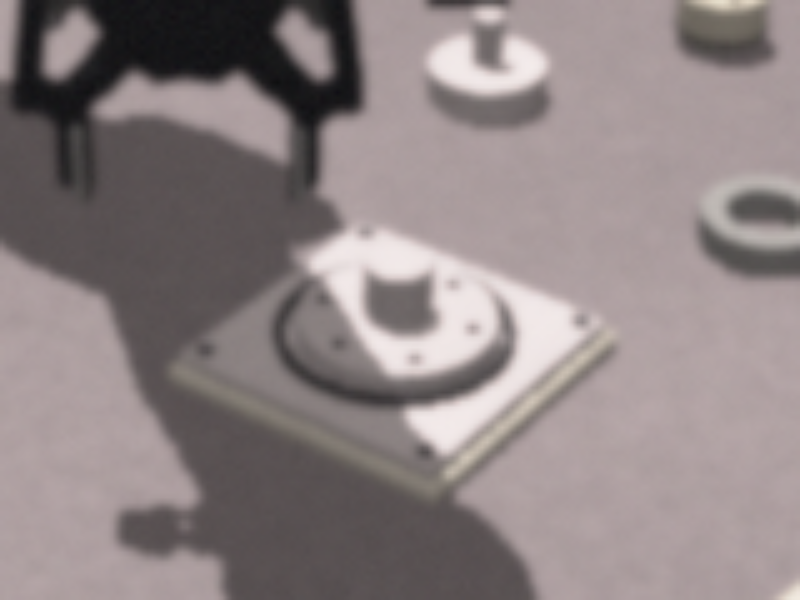

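The base sits flat inside the dark ring; its flange top reads 30 mm, and the hub is at crop (400,285). Now the grey ring.

Call:
{"name": "carry_out", "arguments": {
  "rows": [
    {"dx": -0.16,"dy": -0.143,"dz": 0.03,"turn": 0,"hand": 1},
    {"dx": -0.16,"dy": -0.143,"dz": 0.03,"turn": 0,"hand": 1},
    {"dx": -0.16,"dy": -0.143,"dz": 0.03,"turn": 0,"hand": 1},
    {"dx": -0.16,"dy": -0.143,"dz": 0.03,"turn": 0,"hand": 1},
    {"dx": -0.16,"dy": -0.143,"dz": 0.03,"turn": 0,"hand": 1},
    {"dx": -0.16,"dy": -0.143,"dz": 0.03,"turn": 0,"hand": 1}
  ]
}}

```text
time: 9.52
tcp_pos: [0.5889, -0.2995, 0.1161]
ee_rot: [0.381, 0.924, 0.0, -0.0]
ft_force: [-0.6, 0.5, 0.6]
width: 0.0859
finger_force: 0.0
```

Run:
```python
from h import *
to(.588,-.3025,.011)
```

```text
TCP [ 0.5889 -0.2995  0.1161] F [-0.6  0.5  0.6] shift [-0.0015 -0.0028  0.1051]
```

Call:
{"name": "carry_out", "arguments": {
  "rows": [
    {"dx": -0.002,"dy": -0.003,"dz": 0.04,"turn": 0,"hand": 1},
    {"dx": -0.002,"dy": -0.003,"dz": 0.08,"turn": 0,"hand": 1},
    {"dx": -0.002,"dy": -0.003,"dz": 0.105,"turn": 0,"hand": 1},
    {"dx": -0.002,"dy": -0.003,"dz": 0.105,"turn": 0,"hand": 1},
    {"dx": -0.002,"dy": -0.003,"dz": 0.105,"turn": 0,"hand": 0},
    {"dx": -0.002,"dy": -0.003,"dz": 0.105,"turn": 0,"hand": 0},
    {"dx": -0.002,"dy": -0.003,"dz": 0.105,"turn": 0,"hand": 0},
    {"dx": -0.002,"dy": -0.003,"dz": 0.105,"turn": 0,"hand": 0}
  ],
  "grip_force": 50
}}

```text
time: 10.52
tcp_pos: [0.5886, -0.305, 0.0134]
ee_rot: [0.382, 0.924, 0.0, 0.001]
ft_force: [-2.8, 2.1, 10.2]
width: 0.0572
finger_force: 51.9
```

Call:
{"name": "carry_out", "arguments": {
  "rows": [
    {"dx": 0,"dy": 0,"dz": -0.03,"turn": 0,"hand": 0},
    {"dx": 0,"dy": 0,"dz": -0.09,"turn": 0,"hand": 0},
    {"dx": 0,"dy": 0,"dz": -0.12,"turn": 0,"hand": 0},
    {"dx": 0,"dy": 0,"dz": -0.12,"turn": 0,"hand": 0}
  ]
}}

```text
time: 11.02
tcp_pos: [0.5888, -0.3056, 0.1349]
ee_rot: [0.382, 0.924, 0.0, 0.003]
ft_force: [0.1, 0.0, -2.5]
width: 0.0572
finger_force: 54.3
```

```bash
cat >> h.py <<'E'
def held(zl,zh,rad=.04,cams=('scene','top'),thr=70):
    for n in cams:
        p,d,Z=cloud(n); t=get_state()['tcp_pos']
        m=(d>0)&(np.hypot(Z[...,0]-t[0],Z[...,1]-t[1])<rad)&(p.max(-1)>thr)&(Z[...,2]>t[2]+zl)&(Z[...,2]<t[2]+zh)
        P=Z[m]
        if m.sum()>10:print(n,m.sum(),centre(P),np.percentile(P[:,2],[2,50,98]).round(4),P[:,:2].min(0),P[:,:2].max(0))
E
python3 - <<'E'
from h import *
to(.576,.04,.12); held(-.02,.05)
p,d,Z=cloud('scene'); u,v=proj('scene',get_state()['tcp_pos']).astype(int); save(p,'d1.png',(max(u-80,0),v-60,u+80,v+60,5))
E
```

```text
TCP [ 0.5888 -0.3056  0.1349] F [ 0.1  0.  -2.5] shift [0.2533 0.2355 0.0142]
scene 982 (array([ 589.50110227, -307.51803654]), np.float64(31.221649762742118)) [0.1229 0.1507 0.1687] [ 0.56028494 -0.33962282] [ 0.62361995 -0.27857255]
top 14 (array([ 586.75375636, -278.43505684]), np.float64(7.247897464163843)) [0.1211 0.1333 0.1636] [ 0.56835087 -0.28188071] [ 0.6042847  -0.27428237]
```

View pics/d1.png

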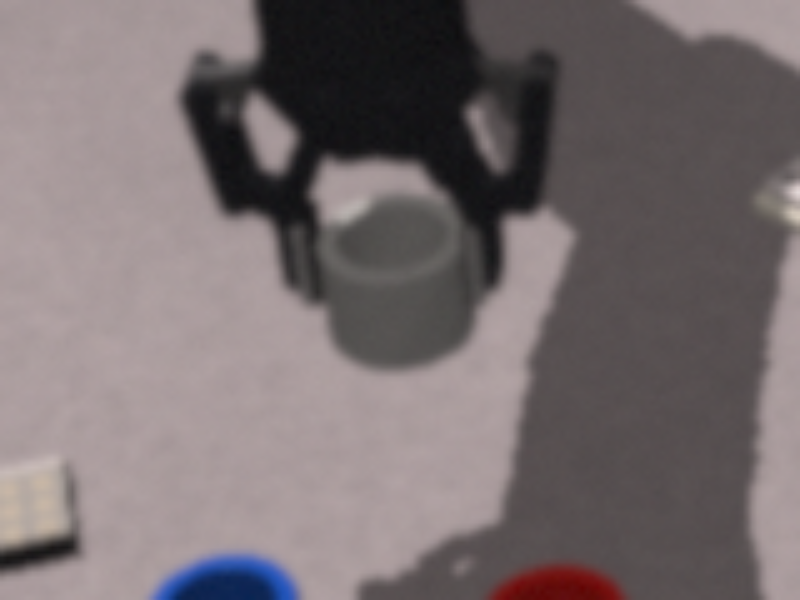

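Call:
{"name": "carry_out", "arguments": {
  "rows": [
    {"dx": 0.03,"dy": 0.028,"dz": 0,"turn": 0,"hand": 0},
    {"dx": 0.073,"dy": 0.068,"dz": 0,"turn": 0,"hand": 0},
    {"dx": 0.117,"dy": 0.109,"dz": 0,"turn": 0,"hand": 0},
    {"dx": 0.161,"dy": 0.15,"dz": 0,"turn": 0,"hand": 0},
    {"dx": 0.2,"dy": 0.186,"dz": 0,"turn": 0,"hand": 0},
    {"dx": 0.23,"dy": 0.214,"dz": 0.02,"turn": 0,"hand": 0},
    {"dx": 0.251,"dy": 0.234,"dz": 0.03,"turn": 0,"hand": 0},
    {"dx": 0.251,"dy": 0.234,"dz": 0.04,"turn": 0,"hand": 0},
    {"dx": 0.251,"dy": 0.234,"dz": 0.04,"turn": 0,"hand": 0}
  ]
}}

```text
time: 12.3
tcp_pos: [0.5745, 0.037, 0.0901]
ee_rot: [0.383, 0.924, -0.001, -0.001]
ft_force: [0.0, -0.2, -1.6]
width: 0.0569
finger_force: 54.3
```

Run:
```python
from h import *
to(.5765,.0385,.03+.0134); held(.02,.034,.04,('scene',),85);held(-.012,.034,.036,('scene',),70)
p,d,Z=cloud('scene'); u,v=proj('scene',get_state()['tcp_pos']).astype(int); save(p,'d2.png',(max(u-80,0),v-60,u+80,v+60,5))
# predicted ring: project circles for TCP-centred ring (scene bias +1.8,-1.2)
```

```text
TCP [0.5745 0.037  0.0901] F [ 0.  -0.2 -1.6] shift [-0.0005  0.0026  0.0467]
scene 163 (array([574.31994457,  36.71364939]), np.float64(28.648246903367678)) [0.114  0.1192 0.122 ] [0.54390409 0.00752481] [0.603563   0.06671421]
scene 607 (array([576.1617896 ,  34.38226728]), np.float64(30.180746680776558)) [0.0812 0.1078 0.1229] [0.54631208 0.00363068] [0.60788343 0.06344877]
```

View pics/d2.png

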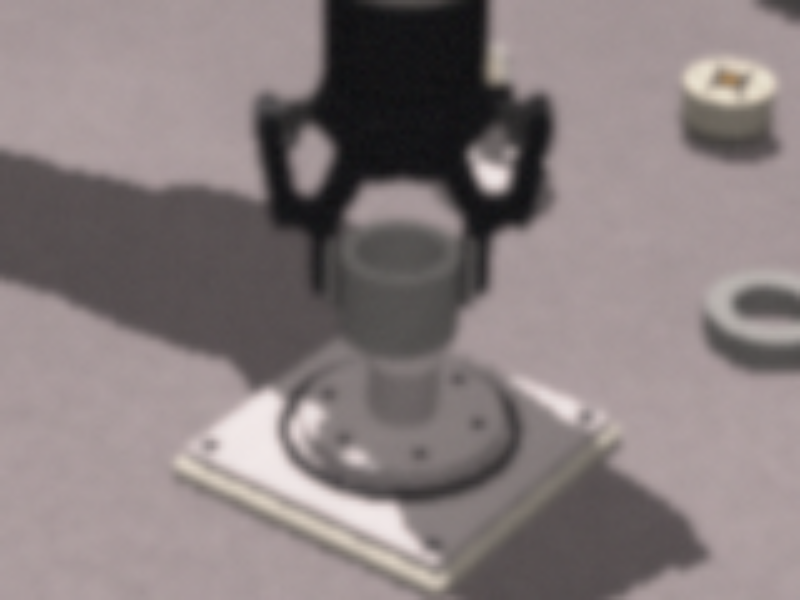

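Call:
{"name": "carry_out", "arguments": {
  "rows": [
    {"dx": -0.001,"dy": 0.002,"dz": 0,"turn": 0,"hand": 0},
    {"dx": -0.001,"dy": 0.002,"dz": 0.01,"turn": 0,"hand": 0},
    {"dx": -0.001,"dy": 0.002,"dz": 0.015,"turn": 0,"hand": 0},
    {"dx": -0.001,"dy": 0.002,"dz": 0.019,"turn": 0,"hand": 0},
    {"dx": -0.001,"dy": 0.002,"dz": 0.023,"turn": 0,"hand": 0},
    {"dx": -0.001,"dy": 0.002,"dz": 0.023,"turn": 0,"hand": 0}
  ]
}}

```text
time: 13.2
tcp_pos: [0.5772, 0.0385, 0.068]
ee_rot: [0.382, 0.924, -0.0, -0.0]
ft_force: [-0.1, -0.6, -2.3]
width: 0.0573
finger_force: 54.3
```

Call:
{"name": "carry_out", "arguments": {
  "rows": [
    {"dx": 0,"dy": 0,"dz": 0.008,"turn": 0,"hand": 0},
    {"dx": 0,"dy": 0,"dz": 0.016,"turn": 0,"hand": 0},
    {"dx": 0,"dy": 0,"dz": 0.02,"turn": 0,"hand": 0},
    {"dx": 0,"dy": 0,"dz": 0.022,"turn": 0,"hand": 0},
    {"dx": 0,"dy": 0,"dz": 0.0235,"turn": 0,"hand": 0},
    {"dx": 0,"dy": 0,"dz": 0.0245,"turn": 0,"hand": 0},
    {"dx": 0,"dy": 0,"dz": 0.0245,"turn": 0,"hand": 0}
  ]
}}

```text
time: 14.08
tcp_pos: [0.5774, 0.0385, 0.0438]
ee_rot: [0.382, 0.924, -0.0, 0.0]
ft_force: [0.3, -0.1, -1.1]
width: 0.0573
finger_force: 54.3
```

Call:
{"name": "carry_out", "arguments": {
  "rows": [
    {"dx": 0,"dy": 0,"dz": 0.001,"turn": 0,"hand": 0},
    {"dx": 0,"dy": 0,"dz": 0.002,"turn": 0,"hand": 0},
    {"dx": 0,"dy": 0,"dz": 0.002,"turn": 0,"hand": 0}
  ]
}}

```text
time: 14.45
tcp_pos: [0.5775, 0.0386, 0.0432]
ee_rot: [0.382, 0.924, 0.0, -0.0]
ft_force: [-12.3, 0.6, 28.1]
width: 0.0567
finger_force: 57.1
```

Firm contact at the expected height. Release and rise.

Call:
{"name": "carry_out", "arguments": {
  "rows": [
    {"dx": 0,"dy": 0,"dz": -0.002,"turn": 0,"hand": 0},
    {"dx": 0,"dy": 0,"dz": -0.002,"turn": 0,"hand": 0.8},
    {"dx": 0,"dy": 0,"dz": -0.002,"turn": 0,"hand": 1},
    {"dx": 0,"dy": 0,"dz": -0.002,"turn": 0,"hand": 1},
    {"dx": 0,"dy": 0,"dz": -0.002,"turn": 0,"hand": 1},
    {"dx": 0,"dy": 0,"dz": -0.04,"turn": 0,"hand": 1},
    {"dx": 0,"dy": 0,"dz": -0.1,"turn": 0,"hand": 1},
    {"dx": 0,"dy": 0,"dz": -0.13,"turn": 0,"hand": 1}
  ]
}}

```text
time: 15.45
tcp_pos: [0.5781, 0.0384, 0.1747]
ee_rot: [0.383, 0.924, 0.001, 0.001]
ft_force: [0.4, 0.3, -0.7]
width: 0.0857
finger_force: 0.0
```

Call:
{"name": "carry_out", "arguments": {
  "rows": [
    {"dx": 0.325,"dy": 0.2,"dz": 0,"turn": 0,"hand": 1},
    {"dx": 0.325,"dy": 0.2,"dz": 0,"turn": 0,"hand": 1},
    {"dx": 0.325,"dy": 0.2,"dz": 0,"turn": 0,"hand": 1},
    {"dx": 0.325,"dy": 0.2,"dz": 0,"turn": 0,"hand": 1},
    {"dx": 0.325,"dy": 0.2,"dz": 0,"turn": 0,"hand": 1},
    {"dx": 0.325,"dy": 0.2,"dz": 0,"turn": 0,"hand": 1},
    {"dx": 0.325,"dy": 0.2,"dz": 0,"turn": 0,"hand": 1},
    {"dx": 0.325,"dy": 0.2,"dz": 0,"turn": 0,"hand": 1}
  ]
}}

```text
time: 16.45
tcp_pos: [0.4886, 0.4096, 0.1715]
ee_rot: [0.382, 0.924, -0.0, 0.0]
ft_force: [-0.7, -0.2, 1.3]
width: 0.0854
finger_force: 0.0
```

Run:
```python
from h import *
for n in('scene','top'):
    C=cloud(n); print(n)
    if n=='scene': save(C[0],'e1.png',(220,150,380,270,5))
    for nm,a in dict(fl=((.577,.037),.0265,.08,.065),ring=((.577,.037),.066,.09,.05),head=((.488,.41),.031,.06,.04)).items(): print(nm,find(C,*a))
to(.486,.4145,.009)
```

```text
scene
fl (array([579. ,  35.4]), np.float64(48.0), np.int64(990), np.float64(0.0416))
ring (array([577.4,  37.7]), np.float64(28.8), np.int64(206), np.float64(0.0718))
head (array([488.1, 411.3]), np.float64(27.6), np.int64(159), np.float64(0.0373))
top
fl (array([573.3,  40.2]), np.float64(48.9), np.int64(768), np.float64(0.0318))
ring (array([573.7,  39.8]), np.float64(27.8), np.int64(149), np.float64(0.0727))
head (array([484.9, 413.4]), np.float64(26.0), np.int64(252), np.float64(0.0368))
TCP [0.4895 0.4082 0.1718] F [-0.2  0.2  0.6] shift [0.007  0.002  0.1628]
```

View pics/e1.png

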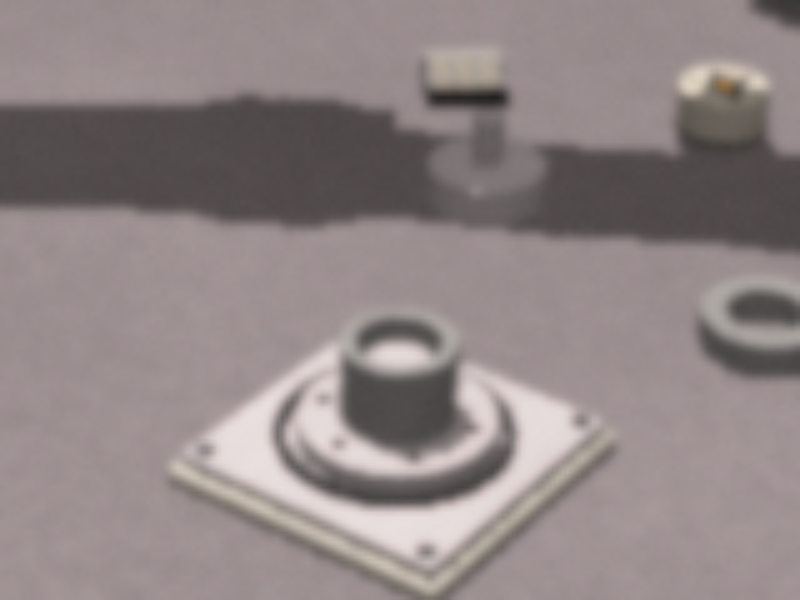

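The ring is over the hub and down on the flange, rim at crop (400,345). Head next.

Call:
{"name": "carry_out", "arguments": {
  "rows": [
    {"dx": 0.005,"dy": 0.002,"dz": 0.05,"turn": 0,"hand": 1},
    {"dx": 0.005,"dy": 0.002,"dz": 0.1,"turn": 0,"hand": 1},
    {"dx": 0.005,"dy": 0.002,"dz": 0.14,"turn": 0,"hand": 1},
    {"dx": 0.005,"dy": 0.002,"dz": 0.162,"turn": 0,"hand": 1},
    {"dx": 0.005,"dy": 0.002,"dz": 0.162,"turn": 0,"hand": 1},
    {"dx": 0.005,"dy": 0.002,"dz": 0.162,"turn": 0,"hand": 0},
    {"dx": 0.005,"dy": 0.002,"dz": 0.162,"turn": 0,"hand": 0},
    {"dx": 0.005,"dy": 0.002,"dz": 0.162,"turn": 0,"hand": 0},
    {"dx": 0.005,"dy": 0.002,"dz": 0.162,"turn": 0,"hand": 0}
  ]
}}

```text
time: 17.68
tcp_pos: [0.4873, 0.4152, 0.0117]
ee_rot: [0.382, 0.924, 0.001, 0.0]
ft_force: [-2.2, -2.0, 11.7]
width: 0.0522
finger_force: 50.6
```

Call:
{"name": "carry_out", "arguments": {
  "rows": [
    {"dx": 0,"dy": 0,"dz": -0.03,"turn": 0,"hand": 0},
    {"dx": 0,"dy": 0,"dz": -0.09,"turn": 0,"hand": 0},
    {"dx": 0,"dy": 0,"dz": -0.13,"turn": 0,"hand": 0},
    {"dx": 0,"dy": 0,"dz": -0.13,"turn": 0,"hand": 0}
  ]
}}

```text
time: 18.18
tcp_pos: [0.488, 0.4159, 0.144]
ee_rot: [0.382, 0.924, 0.003, 0.001]
ft_force: [-0.5, -0.2, -2.5]
width: 0.0525
finger_force: 53.6
```

Run:
```python
from h import *
to(.577,.0385,.14); held(.02,.034,.04,('scene',),110);held(-.012,.04,.036,('scene',),70)
```

```text
TCP [0.488  0.4159 0.144 ] F [-0.5 -0.2 -2.5] shift [-0.3296 -0.2041  0.0026]
scene 54 (array([490.42147996, 413.47499984]), np.float64(24.252587911317693)) [0.168  0.17   0.1727] [0.4635575  0.38819565] [0.51460764 0.43721969]
scene 301 (array([488.92533103, 409.41514103]), np.float64(28.83282105213418)) [0.1329 0.1614 0.1708] [0.46096979 0.3800255 ] [0.51663636 0.4418885 ]
```

Call:
{"name": "carry_out", "arguments": {
  "rows": [
    {"dx": -0.04,"dy": -0.025,"dz": 0,"turn": 0,"hand": 0},
    {"dx": -0.09,"dy": -0.056,"dz": 0,"turn": 0,"hand": 0},
    {"dx": -0.14,"dy": -0.087,"dz": 0,"turn": 0,"hand": 0},
    {"dx": -0.19,"dy": -0.118,"dz": 0,"turn": 0,"hand": 0},
    {"dx": -0.24,"dy": -0.149,"dz": 0,"turn": 0,"hand": 0},
    {"dx": -0.28,"dy": -0.174,"dz": 0,"turn": 0,"hand": 0},
    {"dx": -0.31,"dy": -0.192,"dz": 0.01,"turn": 0,"hand": 0},
    {"dx": -0.327,"dy": -0.203,"dz": 0.02,"turn": 0,"hand": 0},
    {"dx": -0.327,"dy": -0.203,"dz": 0.03,"turn": 0,"hand": 0},
    {"dx": -0.327,"dy": -0.203,"dz": 0.03,"turn": 0,"hand": 0}
  ]
}}

```text
time: 19.52
tcp_pos: [0.5736, 0.0408, 0.1084]
ee_rot: [0.382, 0.924, -0.001, -0.001]
ft_force: [0.3, 0.9, -0.9]
width: 0.0525
finger_force: 53.6
```

Run:
```python
from h import *
to(.5765,.040,.066+.0117); held(.02,.034,.04,('scene',),100);held(-.012,.034,.036,('scene',),70)
p,d,Z=cloud('scene'); u,v=proj('scene',get_state()['tcp_pos']).astype(int); save(p,'f2.png',(max(u-80,0),v-60,u+80,v+60,5))
```

```text
TCP [0.5736 0.0408 0.1084] F [ 0.3  0.9 -0.9] shift [-0.0027  0.0016  0.0307]
scene 188 (array([574.75811811,  38.97453159]), np.float64(26.53306885409464)) [0.1299 0.1339 0.1364] [0.54938677 0.01018402] [0.60090499 0.06590498]
scene 491 (array([576.44404233,  38.74030134]), np.float64(29.486413033820213)) [0.1065 0.1316 0.1377] [0.54753016 0.0084089 ] [0.60618263 0.06785593]
```

View pics/f2.png

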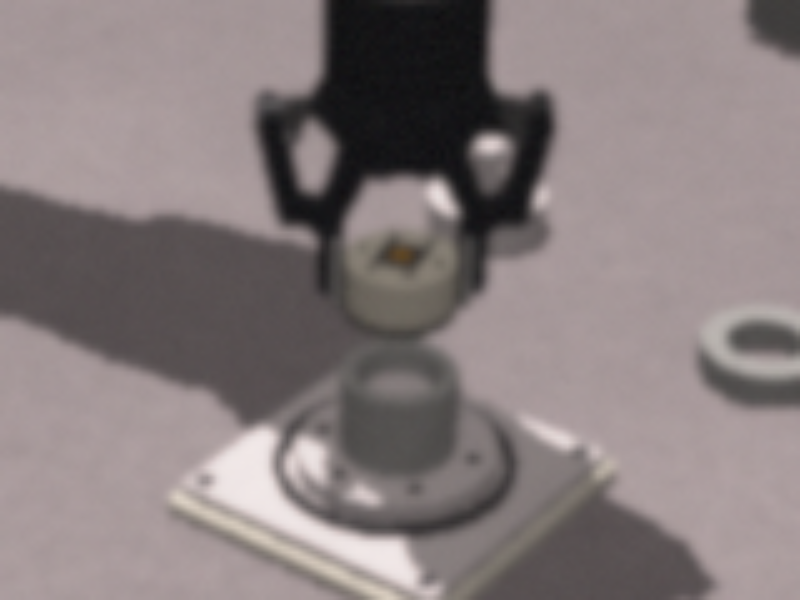

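The head hangs level above the ring, head at crop (400,285) and rim at (400,370); about 2.5 mm correction needed.

Call:
{"name": "carry_out", "arguments": {
  "rows": [
    {"dx": -0.0025,"dy": 0.001,"dz": 0,"turn": 0,"hand": 0},
    {"dx": -0.0025,"dy": 0.001,"dz": 0.01,"turn": 0,"hand": 0},
    {"dx": -0.0025,"dy": 0.001,"dz": 0.018,"turn": 0,"hand": 0},
    {"dx": -0.0025,"dy": 0.001,"dz": 0.022,"turn": 0,"hand": 0},
    {"dx": -0.0025,"dy": 0.001,"dz": 0.025,"turn": 0,"hand": 0},
    {"dx": -0.0025,"dy": 0.001,"dz": 0.025,"turn": 0,"hand": 0}
  ]
}}

```text
time: 20.42
tcp_pos: [0.577, 0.0388, 0.0847]
ee_rot: [0.382, 0.924, -0.0, -0.0]
ft_force: [0.4, -0.5, -1.8]
width: 0.0524
finger_force: 53.6
```

Call:
{"name": "carry_out", "arguments": {
  "rows": [
    {"dx": 0.001,"dy": 0,"dz": 0.002,"turn": 0,"hand": 0},
    {"dx": 0.001,"dy": 0,"dz": 0.004,"turn": 0,"hand": 0},
    {"dx": 0.001,"dy": 0,"dz": 0.005,"turn": 0,"hand": 0},
    {"dx": 0.001,"dy": 0,"dz": 0.005,"turn": 0,"hand": 0}
  ]
}}

```text
time: 20.92
tcp_pos: [0.5763, 0.0396, 0.0798]
ee_rot: [0.382, 0.924, -0.0, -0.0]
ft_force: [0.2, -0.3, -2.2]
width: 0.0526
finger_force: 53.6
```

In the bore with no contact. On down.

Call:
{"name": "carry_out", "arguments": {
  "rows": [
    {"dx": 0,"dy": 0,"dz": 0.001,"turn": 0,"hand": 0},
    {"dx": 0,"dy": 0,"dz": 0.002,"turn": 0,"hand": 0},
    {"dx": 0,"dy": 0,"dz": 0.003,"turn": 0,"hand": 0},
    {"dx": 0,"dy": 0,"dz": 0.003,"turn": 0,"hand": 0}
  ]
}}

```text
time: 21.42
tcp_pos: [0.5765, 0.0396, 0.0777]
ee_rot: [0.382, 0.924, 0.0, 0.0]
ft_force: [-6.8, -0.4, 16.1]
width: 0.0525
finger_force: 55.5
```

Seated at the predicted 77.7 mm. Release, rise, then go toward the cap.

Call:
{"name": "carry_out", "arguments": {
  "rows": [
    {"dx": 0,"dy": 0,"dz": -0.001,"turn": 0,"hand": 0},
    {"dx": 0,"dy": 0,"dz": -0.001,"turn": 0,"hand": 0.8},
    {"dx": 0,"dy": 0,"dz": -0.001,"turn": 0,"hand": 1},
    {"dx": 0,"dy": 0,"dz": -0.001,"turn": 0,"hand": 1},
    {"dx": 0,"dy": 0,"dz": -0.001,"turn": 0,"hand": 1},
    {"dx": 0,"dy": 0,"dz": -0.04,"turn": 0,"hand": 1},
    {"dx": 0,"dy": 0,"dz": -0.1,"turn": 0,"hand": 1}
  ]
}}

```text
time: 22.3
tcp_pos: [0.5753, 0.0395, 0.1767]
ee_rot: [0.382, 0.924, -0.001, -0.001]
ft_force: [0.6, 0.4, 0.4]
width: 0.0854
finger_force: 0.0
```

Call:
{"name": "carry_out", "arguments": {
  "rows": [
    {"dx": 0.264,"dy": 0.06,"dz": 0,"turn": 0,"hand": 1},
    {"dx": 0.264,"dy": 0.06,"dz": 0,"turn": 0,"hand": 1},
    {"dx": 0.264,"dy": 0.06,"dz": 0,"turn": 0,"hand": 1},
    {"dx": 0.264,"dy": 0.06,"dz": 0,"turn": 0,"hand": 1},
    {"dx": 0.264,"dy": 0.06,"dz": 0,"turn": 0,"hand": 1},
    {"dx": 0.264,"dy": 0.06,"dz": 0,"turn": 0,"hand": 1},
    {"dx": 0.264,"dy": 0.06,"dz": 0,"turn": 0,"hand": 1}
  ]
}}

```text
time: 23.18
tcp_pos: [0.4325, 0.2677, 0.1768]
ee_rot: [0.383, 0.924, -0.0, 0.0]
ft_force: [-0.1, -0.9, -0.7]
width: 0.085
finger_force: 0.0
```

Run:
```python
from h import *
for n in('scene','top'):
    C=cloud(n); print(n)
    if n=='scene': save(C[0],'g1.png',(250,120,410,240,5))
    for nm,a in dict(head=((.577,.037),.095,.12,.05),cap=((.432,.266),.017,.03,.06),knob=((.432,.266),.035,.07,.06)).items(): print(nm,find(C,*a))
to(.4315,.2665,.027)
```

```text
scene
head (array([576.9,  37. ]), np.float64(26.9), np.int64(268), np.float64(0.1033))
cap (array([433.4, 265. ]), np.float64(33.9), np.int64(217), np.float64(0.0213))
knob (array([435.1, 263.5]), np.float64(8.8), np.int64(51), np.float64(0.0471))
top
head (array([573.7,  39.3]), np.float64(25.9), np.int64(281), np.float64(0.103))
cap (array([430.9, 265.3]), np.float64(31.3), np.int64(290), np.float64(0.0209))
knob (array([428.8, 267.7]), np.float64(8.3), np.int64(36), np.float64(0.0514))
TCP [0.4326 0.2675 0.1768] F [0.5 0.1 0.2] shift [ 1.000e-04 -1.400e-03  1.498e-01]
```

View pics/g1.png

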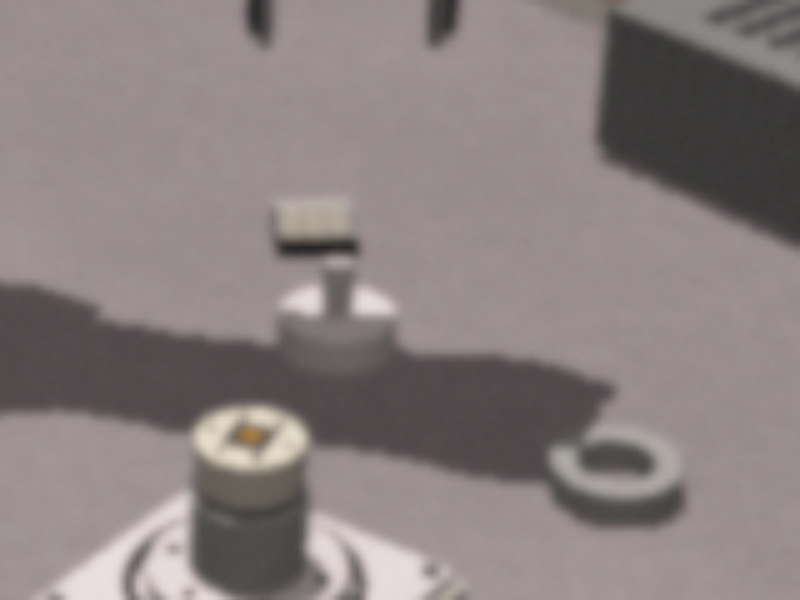

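The head is seated and upright on the ring at crop (250,455). The cap is at (338,320) with its knob up. Descend on the knob.

Call:
{"name": "carry_out", "arguments": {
  "rows": [
    {"dx": 0,"dy": -0.001,"dz": 0.05,"turn": 0,"hand": 1},
    {"dx": 0,"dy": -0.001,"dz": 0.1,"turn": 0,"hand": 0.6},
    {"dx": 0,"dy": -0.001,"dz": 0.13,"turn": 0,"hand": 0.6},
    {"dx": 0,"dy": -0.001,"dz": 0.15,"turn": 0,"hand": 0.6},
    {"dx": 0,"dy": -0.001,"dz": 0.15,"turn": 0,"hand": 0.6},
    {"dx": 0,"dy": -0.001,"dz": 0.15,"turn": 0,"hand": 0},
    {"dx": 0,"dy": -0.001,"dz": 0.15,"turn": 0,"hand": 0},
    {"dx": 0,"dy": -0.001,"dz": 0.15,"turn": 0,"hand": 0},
    {"dx": 0,"dy": -0.001,"dz": 0.15,"turn": 0,"hand": 0},
    {"dx": 0,"dy": -0.001,"dz": 0.15,"turn": 0,"hand": 0}
  ]
}}

```text
time: 24.52
tcp_pos: [0.4318, 0.2681, 0.0279]
ee_rot: [0.382, 0.924, 0.001, 0.0]
ft_force: [-0.9, -2.3, 8.0]
width: 0.016
finger_force: 48.6
```

Call:
{"name": "carry_out", "arguments": {
  "rows": [
    {"dx": 0,"dy": 0,"dz": -0.03,"turn": 0,"hand": 0},
    {"dx": 0,"dy": 0,"dz": -0.09,"turn": 0,"hand": 0},
    {"dx": 0,"dy": 0,"dz": -0.15,"turn": 0,"hand": 0},
    {"dx": 0,"dy": 0,"dz": -0.15,"turn": 0,"hand": 0}
  ]
}}

```text
time: 25.02
tcp_pos: [0.433, 0.2691, 0.1815]
ee_rot: [0.382, 0.924, 0.004, 0.002]
ft_force: [-0.0, 0.3, -1.4]
width: 0.0163
finger_force: 49.1
```

Run:
```python
from h import *
to(.576,.0395,.15); held(-.01,.004,.04,('scene',),80);held(-.035,.02,.04,('scene',),80)
```

```text
TCP [0.433  0.2691 0.1815] F [-0.   0.3 -1.4] shift [-0.2634 -0.0616  0.0311]
scene 205 (array([434.61584151, 264.67474128]), np.float64(33.225434192066906)) [0.1696 0.1747 0.1821] [0.39883564 0.23151332] [0.46780601 0.30044424]
scene 385 (array([435.51127623, 262.98327759]), np.float64(32.41913698157204)) [0.1514 0.1712 0.1939] [0.39769273 0.23078794] [0.46779972 0.29878437]
```

Call:
{"name": "carry_out", "arguments": {
  "rows": [
    {"dx": -0.04,"dy": -0.009,"dz": 0,"turn": 0,"hand": 0},
    {"dx": -0.09,"dy": -0.021,"dz": 0,"turn": 0,"hand": 0},
    {"dx": -0.14,"dy": -0.032,"dz": 0,"turn": 0,"hand": 0},
    {"dx": -0.19,"dy": -0.044,"dz": 0,"turn": 0,"hand": 0},
    {"dx": -0.225,"dy": -0.052,"dz": 0,"turn": 0,"hand": 0},
    {"dx": -0.25,"dy": -0.058,"dz": 0.01,"turn": 0,"hand": 0},
    {"dx": -0.262,"dy": -0.061,"dz": 0.02,"turn": 0,"hand": 0},
    {"dx": -0.262,"dy": -0.061,"dz": 0.03,"turn": 0,"hand": 0},
    {"dx": -0.262,"dy": -0.061,"dz": 0.03,"turn": 0,"hand": 0}
  ]
}}

```text
time: 26.25
tcp_pos: [0.5725, 0.0407, 0.1456]
ee_rot: [0.382, 0.924, -0.0, -0.001]
ft_force: [0.3, -0.0, -1.7]
width: 0.0163
finger_force: 49.1
```

Run:
```python
from h import *
to(.5758,.0404,.086+.0279); held(-.01,.004,.04,('scene',),80)
p,d,Z=cloud('scene'); u,v=proj('scene',get_state()['tcp_pos']).astype(int); save(p,'h2.png',(max(u-80,0),v-60,u+80,v+60,5))
```

```text
TCP [0.5725 0.0407 0.1456] F [ 0.3 -0.  -1.7] shift [-0.0026  0.0022  0.0317]
scene 279 (array([575.73755111,  35.98427182]), np.float64(31.564028246082742)) [0.1367 0.1391 0.1491] [0.54109036 0.00443208] [0.60730743 0.07208209]
```

View pics/h2.png

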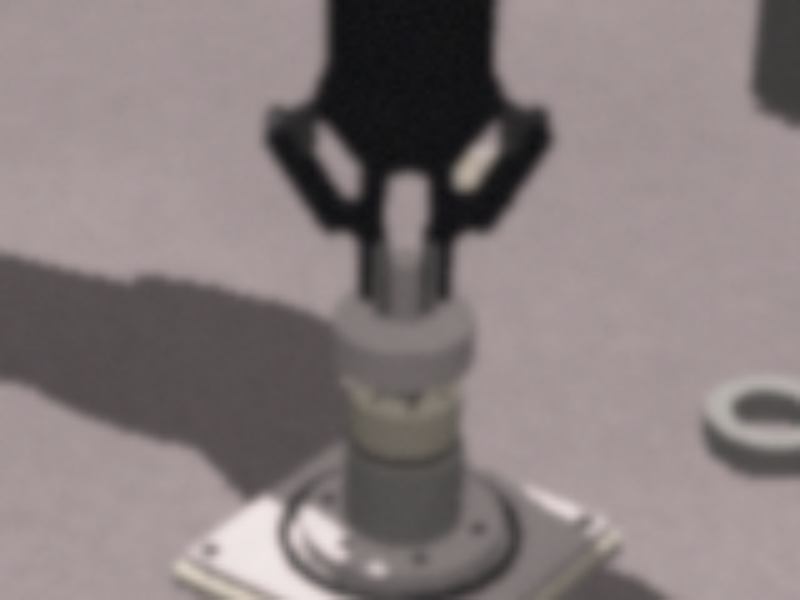

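The cap is level above the head: skirt at crop (405,340), head at (403,420), well aligned. Lower in steps.

Call:
{"name": "carry_out", "arguments": {
  "rows": [
    {"dx": -0.0015,"dy": 0.0015,"dz": 0,"turn": 0,"hand": 0},
    {"dx": -0.0015,"dy": 0.0015,"dz": 0.006,"turn": 0,"hand": 0},
    {"dx": -0.0015,"dy": 0.0015,"dz": 0.01,"turn": 0,"hand": 0},
    {"dx": -0.0015,"dy": 0.0015,"dz": 0.014,"turn": 0,"hand": 0},
    {"dx": -0.0015,"dy": 0.0015,"dz": 0.017,"turn": 0,"hand": 0},
    {"dx": -0.0015,"dy": 0.0015,"dz": 0.017,"turn": 0,"hand": 0}
  ]
}}

```text
time: 27.1
tcp_pos: [0.5755, 0.0395, 0.1296]
ee_rot: [0.382, 0.924, -0.0, -0.0]
ft_force: [0.1, -0.8, -1.9]
width: 0.0163
finger_force: 49.1
```

Call:
{"name": "carry_out", "arguments": {
  "rows": [
    {"dx": 0,"dy": 0,"dz": 0.004,"turn": 0,"hand": 0},
    {"dx": 0,"dy": 0,"dz": 0.008,"turn": 0,"hand": 0},
    {"dx": 0,"dy": 0,"dz": 0.011,"turn": 0,"hand": 0},
    {"dx": 0,"dy": 0,"dz": 0.013,"turn": 0,"hand": 0},
    {"dx": 0,"dy": 0,"dz": 0.0145,"turn": 0,"hand": 0},
    {"dx": 0,"dy": 0,"dz": 0.0145,"turn": 0,"hand": 0}
  ]
}}

```text
time: 27.85
tcp_pos: [0.5756, 0.0396, 0.1153]
ee_rot: [0.382, 0.924, -0.0, 0.0]
ft_force: [-0.6, -0.2, -1.4]
width: 0.0165
finger_force: 49.1
```

Call:
{"name": "carry_out", "arguments": {
  "rows": [
    {"dx": 0,"dy": 0,"dz": 0.001,"turn": 0,"hand": 0},
    {"dx": 0,"dy": 0,"dz": 0.002,"turn": 0,"hand": 0},
    {"dx": 0,"dy": 0,"dz": 0.002,"turn": 0,"hand": 0}
  ]
}}

```text
time: 28.22
tcp_pos: [0.5758, 0.0396, 0.1139]
ee_rot: [0.382, 0.924, 0.0, 0.0]
ft_force: [-4.0, 0.2, 9.9]
width: 0.0164
finger_force: 50.3
```

Contact at exactly the predicted 113.9 mm. Release and withdraw.

Call:
{"name": "carry_out", "arguments": {
  "rows": [
    {"dx": 0,"dy": 0,"dz": -0.001,"turn": 0,"hand": 0},
    {"dx": 0,"dy": 0,"dz": -0.001,"turn": 0,"hand": 0.5},
    {"dx": 0,"dy": 0,"dz": -0.001,"turn": 0,"hand": 0.6},
    {"dx": 0,"dy": 0,"dz": -0.001,"turn": 0,"hand": 0.6},
    {"dx": 0,"dy": 0,"dz": -0.001,"turn": 0,"hand": 0.6},
    {"dx": 0,"dy": 0,"dz": -0.04,"turn": 0,"hand": 0.6},
    {"dx": 0,"dy": 0,"dz": -0.09,"turn": 0,"hand": 0.6},
    {"dx": 0,"dy": 0,"dz": -0.11,"turn": 0,"hand": 0.6}
  ]
}}

```text
time: 29.22
tcp_pos: [0.5764, 0.0395, 0.226]
ee_rot: [0.382, 0.924, 0.001, 0.001]
ft_force: [-0.1, -0.8, -0.6]
width: 0.0511
finger_force: 0.0
```

Call:
{"name": "carry_out", "arguments": {
  "rows": [
    {"dx": 0.2,"dy": 0.06,"dz": 0,"turn": 0,"hand": 0.6},
    {"dx": 0.2,"dy": 0.06,"dz": 0,"turn": 0,"hand": 0.6},
    {"dx": 0.2,"dy": 0.06,"dz": 0,"turn": 0,"hand": 0.6},
    {"dx": 0.2,"dy": 0.06,"dz": 0,"turn": 0,"hand": 0.6},
    {"dx": 0.2,"dy": 0.06,"dz": 0,"turn": 0,"hand": 0.6},
    {"dx": 0.2,"dy": 0.06,"dz": 0,"turn": 0,"hand": 0.6}
  ]
}}

```text
time: 29.98
tcp_pos: [0.477, 0.2224, 0.2233]
ee_rot: [0.383, 0.924, -0.0, 0.0]
ft_force: [-0.4, 0.2, 1.2]
width: 0.0509
finger_force: 0.0
```

Run:
```python
from h import *
for n in('scene','top'):
    C=cloud(n); print(n)
    if n=='scene': save(C[0],'i1.png',(220,140,380,260,5))
    for nm,a in dict(roof=((.577,.037),.102,.113,.05),knob=((.577,.037),.125,.16,.05),low=((.637,.257),.012,.03,.05)).items(): print(nm,find(C,*a))
```

```text
scene
roof (array([576.3,  37.2]), np.float64(34.2), np.int64(340), np.float64(0.1072))
knob (array([577.2,  36.6]), np.float64(8.9), np.int64(63), np.float64(0.1358))
low (array([638.5, 254.8]), np.float64(35.1), np.int64(275), np.float64(0.0188))
top
roof (array([572.7,  39.6]), np.float64(32.8), np.int64(406), np.float64(0.107))
knob (array([573. ,  39.6]), np.float64(8.0), np.int64(35), np.float64(0.1381))
low (array([634. , 256.8]), np.float64(34.1), np.int64(285), np.float64(0.0186))
```

View pics/i1.png

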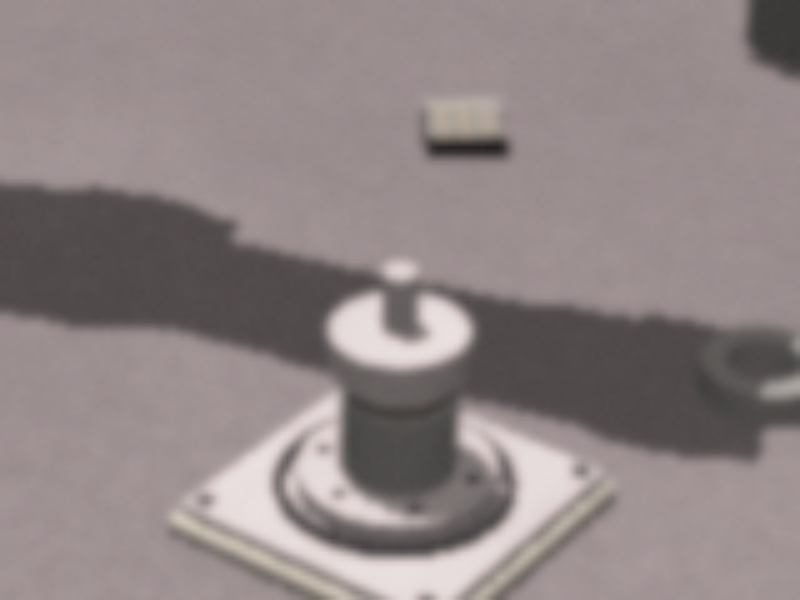

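The stack is upright and coaxial, with the cap at crop (400,340). Its roof reads 107 mm against 108 mm expected, and the low ring hasn't moved. The arm is clear.

```bash
python3 -c "from bench import sign_off; print(sign_off())"
```

```text
the job is handed in; nothing more can be done
None
```

The work holder is built on its stage plate in the order asked (base, tall grey ring, head, cap), each part seated, upright and let go, the low ring untouched, and the job was handed in at about 30 s.

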